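# Fold the bit panel down and close the bit case

### The arm

A 6-joint arm with a two-finger parallel gripper is mounted at the origin on the work surface. World frame = base frame: x ahead of the robot, y to its left, z up, the work surface at z = 0. Lengths are in m, angles in rad, forces in N, time in s.
With the tool pointing down it reaches from about 0.375 to 0.975 m from the base axis. Payload 3.8 kg.
Tool frame: the origin (TCP) lies midway between the tips of the shut fingers; the grasp point (between the pads) lies 19 mm behind it; z points along the fingers, y is the line along which they close (so a half turn about z gives the same grasp; the last joint's range is limited). The gripper opens to 85 mm and grips with 20 to 120 N. Pads are 22 mm wide; open, the fingers measure 114 mm over their backs; the gripper's body (76 mm by 85 mm) begins 54 mm behind the grasp point. The pads swing forward as they close: fully open they stand 13 mm farther back than shut.
Start: joints at [-1.175, 0.264, 1.604, -0, 1.274, -0.037], TCP at [0.283, -0.613, 0.231] pointing down, gripper open.
Joint ranges: [-2.63, 2.63], [-0.94, 2.18], [0.31, 2.57], [-1.31, 4.45], [0, 2.66], [-2.55, 2.55]. Speed limits (rad/s): [2.57, 2.57, 3.14, 3.14, 3.14, 3.14].

### API

Orientations are given as a rotation vector (axis times angle).
In Python, from workcell import status, read_camera, workorder, masks_of gives the robot as it stands.
- The arm moves only by the tool drive_tool, never from a script. Its argument "rows" is a list of rows, each a list of 7 numbers: the turn, a rotation vector about the tool's x, y, z in degrees, then the shift along the tool's x, y, z in m, then the opening, from 0 (shut) to 1 (fully open). In form: [[ax, ay, az, tx, ty, tz, claw], ...]. A call has 1 to 8 rows; each row shifts and turns the commanded pose from where the row before left it, along the tool's axes as they then stand; what a row does not reach is not made up. A row lasts 1/12 s, in which the tool goes at most 41.7 mm and 7.16 degrees, less where a joint would pass 70% of its speed; a pose out of reach is approached as far as the arm can. A call is refused whole if a number of a shift passes 0.0417 or a number of a turn 7.16, either way. A call with a gripper value outside its range is refused whole. The fingers move at their own pace and stop on an object; "force" is the grip in N (left out, the last holds). Time passes only in rows, so rows that do not move let the fingers close. It gives the time, the measured TCP pose, the force, the opening and the grip force at its end, in the units of the state.
- status.read_state(): the state, without advancing time (a new reading comes with each control period).
- read_camera(name): name is "side" or "top" or "wrist"; returns a dict with "color" (480x640x3 uint8, red, green, blue), "intrinsics" (3x3 intrinsics, pixels), "world_from_camera" (4x4, takes a point from camera to world coordinates); the wrist camera has in their place "mount" (4x4, takes a point from camera to tool coordinates, whose origin is the TCP and whose axes are the flange's). Camera axes: x right, y up, looking along -z (the intrinsics and any distortion apply to the point x, -y, -z); pixel columns grow to the right and rows downward; lengths in m; the calibration is good to about 2 mm. A picture is of the moment at which its call begins: read the wrist's pose just before it. There is no depth.
- workorder.finish_job(): hands the job in; it is judged then, once.
Trained networks look in a picture, given as the dict that the camera call returned (one of the last four; its "shot" number tells which), for a name from the list of things; names that differ only in an ending like _2 or _b are one class to them, and where a whole thing is asked for, a point or a joint stands for the part that bears it (a point fixed in the world has none). Each returns a list of dicts, best first, with "score" (0 to 1); they miss things now and then, are a little off and sometimes report something else, mostly with a low value. They report only what shows in the picture. A call takes as long as a camera call.
- masks_of(picture, name): "mask" (480x640 bool, what is visible of it) and "bbox" ([left, top, right, bottom] in pixels, round what is visible of it).
The state is a dict: "time": time; "q": joint angles; "joint_vel": joint speeds; "joint_torque": joint torques, N m; "tool_pos": TCP position; "tcp_rot": TCP orientation; "wrist_force": force on the tool from outside, world axes, zero at the start; "torque": the same for the moment, N m; "width": opening from 0.0 (shut) to 1.0 (fully open); "grip_force": force on a finger pad.
Only numpy, scipy, OpenCV 4.12 (cv2) and the standard library are available. Lean on these libraries where they do the work, as an engineer would, in place of code of your own. Each camera call takes 0.05 s, during which the arm holds its last target. There are 200 camera calls.

### The job

The repair is finished, so close the bit case where it stands: with your fingertips first push the upright bit panel fully down flat into its tray, and only then swing the hinged cover over and press it fully shut, without slamming it. Only push and press: do not pick up, lift or shove the case out of its place, and leave the things around it and the driver inside it alone. Take the hand away when done.

Things in the scene. Friction and masses are not known exactly. Their poses are not given: they have to be found in the camera images.
- case: The bit case: a black plastic open tray 150 mm (its x) by 210 mm (its y) by 50 mm high, walls 5 mm, loose on the table on its own weight of about 1.6 kg. Origin: centre of its underside. Its +x points to the side where the cover is hinged, z up. In the room its +x points roughly to the robot's left, turned up to about half a radian either way.
- cover (a joint): Hinge of the cover, rad: 0 = shut flat on the tray's rim, grows as it opens; it starts between 1.7 and 1.95 (standing up, leaning back a little outwards), stop at 2.05. Stiff friction hinge (0.24 N m): stays where left. A plate 150 mm (from hinge to free edge) by 210 mm by 8 mm thick.
- cover_hinge (a point): Point on the cover's hinge line, middle of the tray's +x rim, 50.5 mm above the case's underside, 75 mm from its centre. Turns with the cover: -x runs from the hinge to the free edge, y along the hinge, z out of the cover's outer face (up when shut). The inner face is at z = 0, the outer face at z = +8 mm of this frame.
- cover_edge (a point): Middle of the cover's free edge, mid-thickness, 150 mm from the hinge; same axes as cover_hinge.
- panel (a joint): Hinge of the bit panel (the flap), rad: 0 = folded down flat inside the tray, grows as it rises; it starts upright between 1.4 and 1.7, stop at 1.8. Friction hinge (0.11 N m): stays where left. A grey plate 115 mm (hinge to free edge) by 185 by 6 mm with two rows of steel bits on the side facing the cover. When down, its upper face is 40 mm above the case's underside.
- panel_hinge (a point): Point on the panel's hinge line, on the case's middle line, at case x = -62 mm (just inside the wall across from the cover's hinge), 34 mm above the case's underside. Turns with the panel: +x from hinge to free edge, y along the hinge, z out of the face that is on top when down (upright it looks away from the cover); that face is at z = +6 mm, the other at 0.
- panel_edge (a point): Middle of the panel's free edge, mid-thickness, 115 mm from the hinge; same axes as panel_hinge.
- driver: Bystander: aluminium bit driver 14 x 75 x 14 mm with a 30 mm steel nose, lying loose on the tray's floor under where the panel folds; the panel clears it. Origin: centre of its underside.
- phone: Bystander: black phone 75 x 152 x 9 mm lying flat beside the case. Origin: centre of its underside.
- meter: Bystander: black hand multimeter 88 x 175 x 38 mm (dial to 49 mm) lying beyond the panel's side of the case. Origin: centre of its underside.
- jar: Bystander: amber glass jar, 38 mm across, 45 mm high, standing on the table on the cover's side of the case. Origin: centre of its underside.
- blower: Bystander: black rubber dust blower, 60 mm across, 130 mm high, standing upright. Origin: centre of its underside.
- cleaner: Bystander: white squeeze bottle, 44 mm across, 128 mm high, standing. Origin: centre of its underside.
- screwdriver: Bystander: screwdriver 150 mm long lying on the table. Origin: under its middle.
- parts_tray: Bystander: clear parts tray 110 x 150 x 25 mm with dividers. Origin: centre of its underside.

How it is judged:
By the outcome, as a careful person would: the job done as asked, in the order asked, and still so for the second after the job is handed in, with the robot touching nothing.
It also fails if it takes over 58 s, if anything falls off the work surface, if the arm or the gripper's body presses on something with over 40 N, if the wrist force passes 120 N, or if a joint passes its speed limit or range.

## Working session

There is one attempt and no reset: what is moved stays moved. The work goes in short steps, Python scripts to look and compute and a tool call to move; the robot and the scene stay as the last step left them, time stands still between calls to the robot, and variables do not carry over. Pictures are saved under pics/ and viewed, at most 10 in all, crops included, and the job is handed in when it is done.

Besides the shell and the picture viewer there is one more tool, called after "Call:" by a JSON object that holds its "method" and its "body". drive_tool: Moves the arm, as the interface text tells. Its arguments: {"type":"object","properties":{"rows":{"type":"array"},"force":{"type":"number"}},"required":["rows"]}

```bash
mkdir -p pics; ls
cat > h.py <<'E'
import numpy as np, cv2, pickle
from workcell import status, read_camera, workorder, masks_of
def grab(n,fn=None):
    p=read_camera(n)
    if fn: cv2.imwrite('pics/'+fn,p['color'][:,:,::-1])
    return p
E
python3 - <<'E'
from h import *
s=status.read_state(); print(s)
for n in('top','side'):
    p=grab(n,n+'1.png'); print(n,p['intrinsics'].tolist(),np.round(p['world_from_camera'],4).tolist(),p.keys())
    for k in('case','cover','panel','phone','meter','jar','blower','cleaner','screwdriver','parts_tray','driver'):
        m=masks_of(p,k); print(k,[(round(d['score'],2),np.round(d['bbox']).tolist()) for d in m[:2]])
    pickle.dump(p,open(n+'1.pkl','wb'))
E
```

```text
pics
{'time': 0.0, 'q': array([-1.17488137e+00,  2.64772036e-01,  1.60535426e+00, -1.74911388e-05,
        1.27369870e+00, -3.69189179e-02]), 'joint_vel': array([-5.64762659e-05,  3.07747956e-05,  5.95793204e-04, -6.31008898e-04,
       -8.04102703e-04,  1.72077465e-04]), 'joint_torque': array([-4.58919185e-04, -5.15118992e+01, -3.67311072e+01, -2.17693441e-04,
        1.29713723e-02, -2.36125786e-06]), 'tool_pos': array([ 0.28282863, -0.61209498,  0.22995996]), 'tcp_rot': array([-3.06616496e+00, -6.74135844e-01,  6.51428756e-04]), 'wrist_force': array([ 0.45742451,  0.42913621, -0.40170464]), 'torque': array([ 0.02587338, -0.06727532, -0.02427388]), 'grip_force': 0.0, 'width': 1.002226041373618}
top [[601.8641647981101, 0.0, 311.58711812543874], [0.0, 601.8641647981101, 240.3098026854315], [0.0, 0.0, 1.0]] [[0.0361, 0.9776, -0.2074, 0.3091], [-0.9993, 0.0356, -0.0063, -0.0052], [0.0012, 0.2075, 0.9782, 1.1919], [0.0, 0.0, 0.0, 1.0]] dict_keys(['color', 'intrinsics', 'world_from_camera', 'shot'])
case [(0.69, [198.0, 178.0, 319.0, 306.0])]
cover [(0.59, [195.0, 179.0, 242.0, 302.0])]
[... 568 characters left out ...]
245.8101774225984], [0.0, 0.0, 1.0]] [[-0.9895, 0.1139, -0.0889, 0.4707], [-0.1445, -0.7677, 0.6243, 0.5979], [0.0029, 0.6306, 0.7761, 0.7799], [0.0, 0.0, 0.0, 1.0]] dict_keys(['color', 'intrinsics', 'world_from_camera', 'shot'])
case [(0.58, [261.0, 220.0, 386.0, 320.0])]
cover [(0.95, [264.0, 270.0, 386.0, 307.0])]
panel [(0.83, [272.0, 217.0, 368.0, 253.0])]
phone [(0.61, [204.0, 253.0, 253.0, 312.0])]
meter [(0.75, [281.0, 194.0, 359.0, 218.0])]
jar []
blower [(0.59, [301.0, 440.0, 342.0, 480.0])]
cleaner [(0.74, [206.0, 406.0, 237.0, 450.0])]
screwdriver [(0.68, [396.0, 414.0, 462.0, 477.0])]
parts_tray [(0.73, [290.0, 118.0, 334.0, 162.0])]
driver [(0.44, [261.0, 220.0, 390.0, 319.0])]
```

View pics/top1.png

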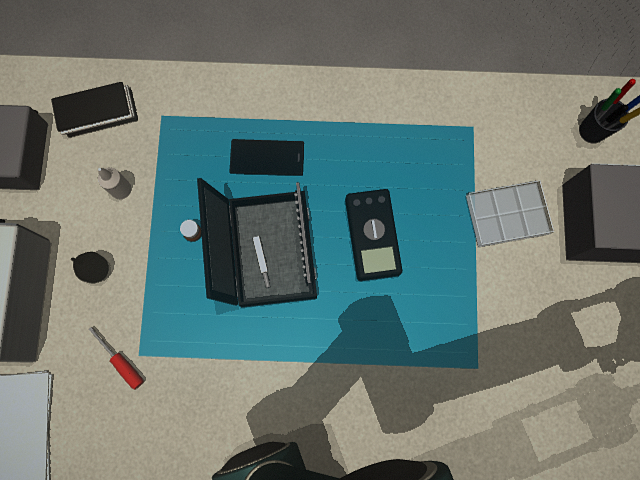

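View pics/side1.png

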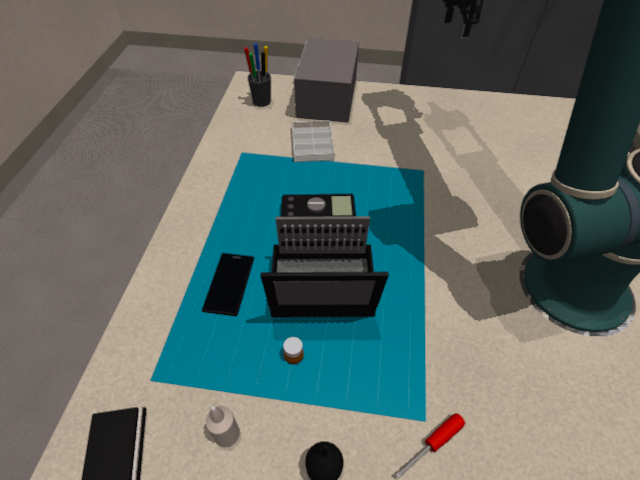

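The top view shows the case at cols 198–318, rows 178–306. The cover stands on the left and the panel stands on the right at col ~303. The side view shows the cover at (264–386, 270–307) and the panel at (272–368, 217–253). I'll zoom in for corners.

Run:
```python
from h import *
a=cv2.imread('pics/top1.png')[170:315,185:330]; b=cv2.imread('pics/side1.png')[205:330,250:400]
def g(a,s,x0,y0):
    a=np.clip(a.astype(float)*1.6+15,0,255).astype('uint8')
    a=cv2.resize(a,None,fx=s,fy=s,interpolation=cv2.INTER_CUBIC)
    for i in range(0,a.shape[1],10*s): cv2.putText(a,str(x0+i//s),(i,8),0,.3,(0,255,255)); a[:6,i]=255; a[::4,i]=(0,200,200)
    for i in range(0,a.shape[0],10*s): cv2.putText(a,str(y0+i//s),(0,i+4),0,.3,(0,255,255)); a[i,::4]=(0,200,200)
    return a
cv2.imwrite('pics/tc.png',g(a,4,185,170)); cv2.imwrite('pics/sc.png',g(b,4,250,205))
```

```text
(no output)
```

View pics/tc.png

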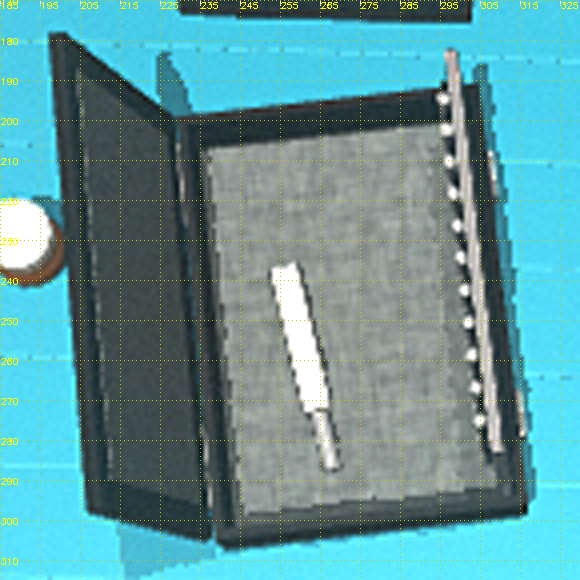

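View pics/sc.png

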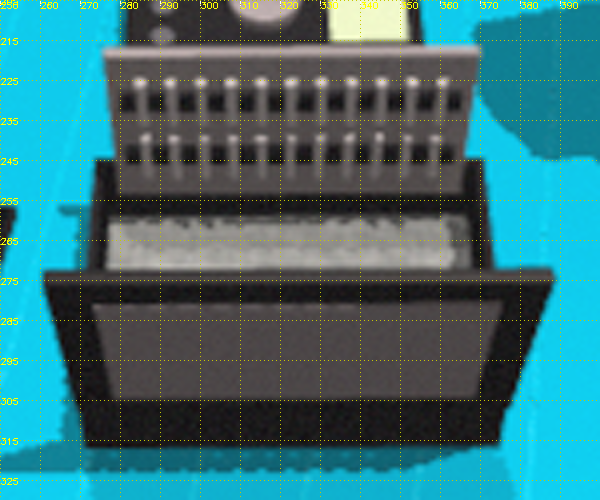

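```bash
cat >> h.py <<'E'
def proj(p,X):
    T=np.linalg.inv(p['world_from_camera']); c=T[:3,:3]@X+T[:3,3]; K=p['intrinsics']
    return np.array([K[0,0]*c[0]/-c[2]+K[0,2], K[1,1]*-c[1]/-c[2]+K[1,2]])
def cov(th,u,y,v): # u along plate from hinge, v out of outer face -> case coords
    return np.array([.075-u*np.cos(th)+v*np.sin(th)*1, y, .0505+u*np.sin(th)+v*np.cos(th)])
def pan(th,u,y,v):
    return np.array([-.062+u*np.cos(th)-v*np.sin(th), y, .034+u*np.sin(th)+v*np.cos(th)])
def c2w(s,P):
    c,n=np.cos(s[2]),np.sin(s[2]); return np.array([s[0]+c*P[0]-n*P[1], s[1]+n*P[0]+c*P[1], P[2]])
E
python3 - <<'E'
from h import *
from scipy.optimize import least_squares
t=pickle.load(open('top1.pkl','rb')); s=pickle.load(open('side1.pkl','rb'))
C=lambda *a:(lambda q:np.array(a))
V=lambda u,y,v:(lambda q:cov(q[3],u,y,v)); P=lambda u,y,v:(lambda q:pan(q[4],u,y,v))
obs=[(t,C(-.075,-.105,.05),(304.5,191)),(t,C(-.075,.105,0),(316.5,298)),(t,C(.075,.105,0),(241,307)),
(t,P(.115,-.0925,.003),(298,182.5)),(t,P(.115,.0925,.003),(309.5,283)),
(t,V(.15,-.105,.008),(197.5,178.5)),(t,V(.15,.105,.008),(207.5,298)),
(s,V(.15,-.105,0),(260.5,272.5)),(s,V(.15,.105,0),(388,272.5)),
(s,P(.115,-.0925,.006),(275.5,217)),(s,P(.115,.0925,.006),(370,217.5)),
(s,C(-.075,-.105,.05),(274,245)),(s,C(-.075,.105,.05),(371.5,245)),(s,C(.075,-.105,0),(271.5,317)),(s,C(.075,.105,0),(374.5,317))]
f=lambda q:np.concatenate([proj(p,c2w(q,g(q)))-o for p,g,o in obs])
r=least_squares(f,[.42,.08,1.6,1.8,1.55],loss='soft_l1'); print(r.x, np.round(f(r.x).reshape(-1,2),1).tolist())
np.save('q.npy',r.x)
q=r.x
for n,pt in dict(pe=pan(q[4],.115,0,.003),ph=pan(q[4],0,0,0),ce=cov(q[3],.15,0,.004),ch=cov(q[3],0,0,0)).items(): print(n,c2w(q,pt))
E
```

```text
[0.53512276 0.07874139 1.72028187 1.75873824 1.5471487 ] [[-0.2, -0.0], [-0.3, 1.4], [-0.1, 0.9], [-0.6, 0.1], [-0.6, 0.6], [-1.1, -0.2], [-1.7, 0.8], [-0.6, -1.4], [0.3, -1.7], [0.0, -1.1], [-0.3, -1.7], [-0.7, -0.9], [-0.7, -1.1], [-0.7, 0.0], [-0.1, -0.2]]
pe [0.54439807 0.01715601 0.14903878]
ph [0.54435638 0.01743283 0.034     ]
ce [0.51919398 0.18450379 0.19711128]
ch [0.52395305 0.15290498 0.0505    ]
```

The fit is good to about 1–2 px. The case is at (0.535, 0.079) with yaw 1.720, cover 1.76 and panel 1.55. I'll shut the fingers and turn the tool so its x lies along case x.

Call:
{"method": "drive_tool", "body": {"rows": [[0,0,-6.14,0,0,0,0],[0,0,-6.14,0,0,0,0],[0,0,-6.14,0,0,0,0],[0,0,-6.14,0,0,0,0],[0,0,-6.14,0,0,0,0],[0,0,-6.14,0,0,0,0],[0,0,-6.14,0,0,0,0],[0,0,-6.14,0,0,0,0]]}}

```text
time: 1.87
tool_pos: [0.2831, -0.6128, 0.2313]
tcp_rot: [2.505, 1.895, -0.0]
wrist_force: [0.1, -0.0, 0.2]
width: 0.0
grip_force: 0.0
```

Call:
{"method": "drive_tool", "body": {"rows": [[0,0,-6.14,0,0,0,0],[0,0,-6.14,0,0,0,0],[0,0,-6.14,0,0,0,0],[0,0,-6.14,0,0,0,0],[0,0,0,0.0167,0.011,0,0],[0,0,0,0.0335,0.022,0,0],[0,0,0,0.0335,0.022,0,0],[0,0,0,0.0335,0.022,0,0]]}}

```text
time: 2.53
tool_pos: [0.3421, -0.4844, 0.2311]
tcp_rot: [-2.053, -2.378, -0.0]
wrist_force: [1.2, -0.7, 0.3]
width: -0.001
grip_force: 0.0
```

Call:
{"method": "drive_tool", "body": {"rows": [[0,0,0,0.0335,0.022,0,0],[0,0,0,0.0335,0.022,0,0],[0,0,0,0.0335,0.022,0,0],[0,0,0,0.0335,0.022,0,0],[0,0,0,0.0335,0.022,0,0],[0,0,0,0.0335,0.022,0,0],[0,0,0,0.0335,0.022,0,0],[0,0,0,0.0335,0.022,0,0]]}}

```text
time: 3.2
tool_pos: [0.477, -0.1927, 0.2317]
tcp_rot: [2.051, 2.379, 0.0]
wrist_force: [0.8, 0.7, 0.3]
width: 0.001
grip_force: 0.0
```

```bash
cat >> h.py <<'E'
def where(verbose=True):
    from scipy.spatial.transform import Rotation as R
    s=status.read_state(); q=np.load('q.npy'); d=s['tool_pos']-[q[0],q[1],0]; c,n=np.cos(q[2]),np.sin(q[2])
    Rm=R.from_rotvec(s['tcp_rot']).as_matrix()
    print('t',round(s['time'],2),'case xyz',np.round([c*d[0]+n*d[1],-n*d[0]+c*d[1],d[2]],4),'yaw err deg',round(np.degrees(np.arctan2(Rm[1,0],Rm[0,0])-q[2]),2),'zaxis',np.round(Rm[:,2],3),'F',np.round(s['wrist_force'],1),'w',round(s['width'],2))
    return s
E
python3 -c "
from h import *
where()"
```

```text
t 3.2 case xyz [-0.2597  0.0978  0.2317] yaw err deg -0.1 zaxis [ 0.001 -0.    -1.   ] F [0.8 0.7 0.3] w 0.0
```

Call:
{"method": "drive_tool", "body": {"rows": [[0,0,0,0.03,0.0196,0,0],[0,0,0,0.03,0.0196,0,0],[0,0,0,0.03,0.0196,0,0],[0,0,0,0.03,0.0196,0.01,0],[0,0,0,0.025,0.0196,0.025,0],[0,0,0,0,0,0.035,0],[0,0,0,0,0,0.035,0],[0,0,0,0,0,0.008,0]]}}

```text
time: 3.87
tool_pos: [0.5478, -0.0352, 0.1124]
tcp_rot: [-2.044, -2.375, 0.009]
wrist_force: [-1.8, 0.4, -1.4]
width: 0.002
grip_force: 0.0
```

```bash
python3 -c "
from h import *
where()
for th in np.arange(1.6,-.01,-.1):
  p=pan(th,.085,0,.006); print(round(th,2),np.round(p-[.011,0,0],4)[[0,2]])
q=np.load('q.npy'); print('cover')
for th in np.arange(1.8,-.01,-.1):
  p=cov(th,.125,0,.008); print(round(th,2),np.round(p+[.011,0,0],4)[[0,2]])
"
```

```text
t 3.87 case xyz [-0.1146  0.0044  0.1124] yaw err deg 0.01 zaxis [-0.01   0.001 -1.   ] F [-1.8  0.4 -1.4] w 0.0
1.6 [-0.0815  0.1188]
1.5 [-0.073   0.1192]
1.4 [-0.0645  0.1188]
1.3 [-0.056   0.1175]
1.2 [-0.0478  0.1154]
1.1 [-0.0398  0.1125]
1.0 [-0.0321  0.1088]
0.9 [-0.0249  0.1043]
0.8 [-0.0181  0.0992]
0.7 [-0.0119  0.0933]
0.6 [-0.0062  0.0869]
0.5 [-0.0013  0.08  ]
0.4 [0.003  0.0726]
0.3 [0.0064 0.0649]
0.2 [0.0091 0.0568]
0.1 [0.011  0.0485]
-0.0 [0.012 0.04 ]
cover
1.8 [0.1222 0.1704]
1.7 [0.11   0.1734]
1.6 [0.0976 0.1752]
1.5 [0.0851 0.1758]
1.4 [0.0726 0.175 ]
1.3 [0.0603 0.1731]
1.2 [0.0482 0.1699]
1.1 [0.0364 0.1655]
1.0 [0.0252 0.16  ]
0.9 [0.0146 0.1534]
0.8 [0.0047 0.1457]
0.7 [-0.0045  0.1371]
0.6 [-0.0126  0.1277]
0.5 [-0.0199  0.1174]
0.4 [-0.026   0.1065]
0.3 [-0.0311  0.0951]
0.2 [-0.0349  0.0832]
0.1 [-0.0376  0.0709]
-0.0 [-0.039   0.0585]
```

Call:
{"method": "drive_tool", "body": {"rows": [[0,0,0,0.009,0,0,0],[0,0,0,0.009,0,0,0],[0,0,0,0.009,0,0,0],[0,0,0,0.009,0,0,0],[0,0,0,0.0085,0,0.0005,0],[0,0,0,0.0085,0,0.001,0],[0,0,0,0.0085,0,0.002,0],[0,0,0,0.0085,0,0.003,0]]}}

```text
time: 4.53
tool_pos: [0.5425, 0.0335, 0.1127]
tcp_rot: [2.05, 2.378, 0.002]
wrist_force: [1.1, -0.3, 1.8]
width: 0.0
grip_force: 0.7
```

Call:
{"method": "drive_tool", "body": {"rows": [[0,0,0,0.0079,0,0.0035,0],[0,0,0,0.0075,0,0.004,0],[0,0,0,0.007,0,0.0047,0],[0,0,0,0.0065,0,0.0055,0],[0,0,0,0.006,0,0.006,0],[0,0,0,0.0055,0,0.0065,0],[0,0,0,0.005,0,0.007,0],[0,0,0,0.004,0,0.0073,0]]}}

```text
time: 5.2
tool_pos: [0.5341, 0.0819, 0.0662]
tcp_rot: [-2.051, -2.379, 0.001]
wrist_force: [-0.6, -1.2, -0.9]
width: 0.0
grip_force: 0.4
```

Call:
{"method": "drive_tool", "body": {"rows": [[0,0,0,0.0025,0,0.006,0],[0,0,0,0.002,0,0.005,0],[0,0,0,0.0015,0,0.004,0],[0,0,0,0.001,0,0.003,0],[0,0,0,0,0,0.002,0],[0,0,0,0,0,0.001,0],[0,0,0,0,0,0,0]]}}

```text
time: 5.78
tool_pos: [0.5334, 0.0884, 0.0462]
tcp_rot: [-2.051, -2.379, 0.0]
wrist_force: [-0.4, -0.7, 0.8]
width: -0.0
grip_force: 0.0
```

```bash
python3 -c "
from h import *
where()
grab('side','side2.png')
im=cv2.imread('pics/side2.png')[180:340,220:420]; cv2.imwrite('pics/s2c.png',cv2.resize(im,None,fx=3,fy=3))"
```

```text
t 5.78 case xyz [0.0098 0.0003 0.0462] yaw err deg -0.1 zaxis [-0.  0. -1.] F [-0.4 -0.7  0.8] w -0.0
```

View pics/s2c.png

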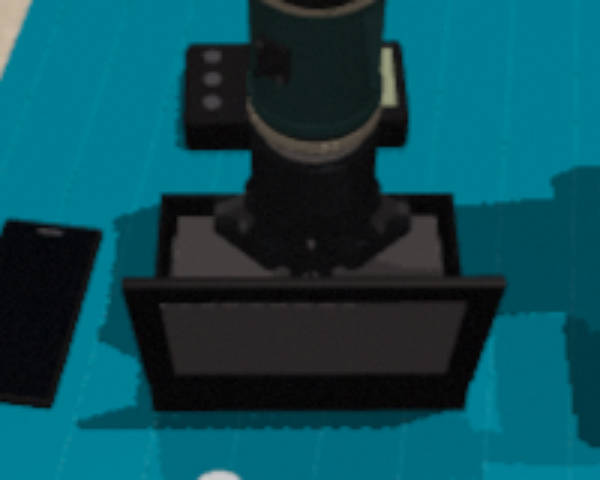

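The panel has folded nearly flat (grey plate in the tray, crop rows 215–280), and the case hasn't moved. I'll press the rest gently.

Call:
{"method": "drive_tool", "body": {"rows": [[0,0,0,0,0,0.002,0],[0,0,0,0,0,0.002,0],[0,0,0,0,0,0.0015,0],[0,0,0,0,0,0.001,0],[0,0,0,0,0,0.0005,0],[0,0,0,0,0,0,0]]}}

```text
time: 6.33
tool_pos: [0.5337, 0.0884, 0.04]
tcp_rot: [2.051, 2.379, 0.0]
wrist_force: [-2.2, -0.1, 5.1]
width: 0.001
grip_force: 2.7
```

Call:
{"method": "drive_tool", "body": {"rows": [[0,0,0,0,0,0.0005,0],[0,0,0,0,0,0.0005,0],[0,0,0,0,0,0,0]]}}

```text
time: 6.58
tool_pos: [0.5338, 0.0884, 0.0399]
tcp_rot: [2.051, 2.38, 0.0]
wrist_force: [-4.2, -0.2, 11.5]
width: -0.001
grip_force: 5.8
```

Call:
{"method": "drive_tool", "body": {"rows": [[0,0,0,0,0,-0.005,0],[0,0,0,0,0,-0.03,0],[0,0,0,0,0,-0.036,0],[0,0,0,0,0,-0.036,0],[0,0,0,0,0,-0.036,0],[0,0,0,0,0,-0.036,0],[0,0,0,0,0,-0.036,0],[0,0,0,0.01,0,-0.005,0]]}}

```text
time: 7.25
tool_pos: [0.536, 0.0978, 0.2665]
tcp_rot: [2.047, 2.371, 0.014]
wrist_force: [1.5, 0.5, 0.9]
width: 0.001
grip_force: 0.0
```

Run:
```python
from h import *
where()
p=grab('top','top3.png')
im=p['color'][150:330,160:420,::-1]; cv2.imwrite('pics/t3c.png',cv2.resize(im,None,fx=3,fy=3))
```

```text
t 7.25 case xyz [ 0.0187 -0.0037  0.2665] yaw err deg -0.16 zaxis [ 0.013  0.001 -1.   ] F [1.5 0.5 0.9] w 0.0
```

Call:
{"method": "drive_tool", "body": {"rows": [[0,0,0,0.03,0,0,0],[0,0,0,0.035,0,0,0],[0,0,0,0.035,0,0,0],[0,0,0,0.03,0,0,0],[0,0,0,0.01,0,0,0],[0,0,0,0,0,0,0]]}}

```text
time: 7.8
tool_pos: [0.51, 0.2386, 0.2563]
tcp_rot: [-2.046, -2.382, 0.004]
wrist_force: [0.5, 0.3, -0.1]
width: 0.0
grip_force: 0.0
```

Run:
```python
from h import *
where()
p=grab('side','side3.png')
im=p['color'][180:340,220:420,::-1]; cv2.imwrite('pics/s3c.png',cv2.resize(im,None,fx=3,fy=3))
```

```text
t 7.8 case xyz [0.1618 0.0011 0.2563] yaw err deg 0.12 zaxis [-0.003 -0.001 -1.   ] F [ 0.5  0.3 -0.1] w 0.0
```

View pics/t3c.png

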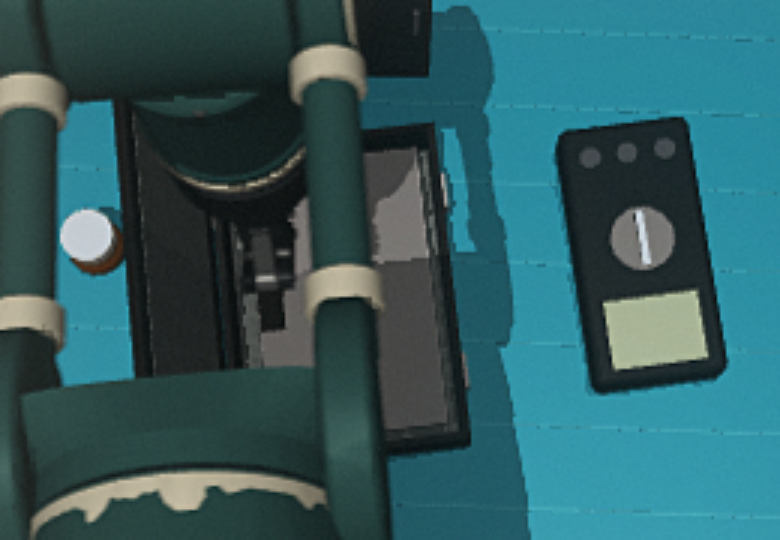

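The panel lies flat in the tray, and the case, meter and jar are undisturbed. Next I'll come down behind the cover.

Call:
{"method": "drive_tool", "body": {"rows": [[0,0,0,0,0,0.02,0],[0,0,0,0,0,0.03,0],[0,0,0,0,0,0.03,0],[0,0,0,0,0,0.012,0],[0,0,0,-0.01,0,0,0],[0,0,0,-0.01,0,0,0],[0,0,0,-0.01,0,0,0],[0,0,0,0,0,0,0]]}}

```text
time: 8.52
tool_pos: [0.5177, 0.205, 0.1686]
tcp_rot: [2.052, 2.375, 0.004]
wrist_force: [0.5, -0.5, 1.7]
width: -0.002
grip_force: 0.0
```

Run:
```python
from h import *
where()
th=np.r_[1.78:.3:-.06,.3:-.001:-.04]; P=np.array([cov(a,.118,0,.008)+[.011,0,0] for a in th])[:,[0,2]]
print(P[0]); d=np.diff(np.round(P,4),axis=0)
for a,b in zip(th[1:],d): print(round(a,2),np.round(b[0],4),np.round(-b[1],4))
```

```text
t 8.52 case xyz [ 0.1275 -0.0016  0.1686] yaw err deg -0.21 zaxis [ 0.004  0.    -1.   ] F [ 0.5 -0.5  1.7] w -0.0
[0.11833193 0.16426575]
1.72 -0.0068 -0.0017
1.66 -0.007 -0.0013
1.6 -0.0071 -0.0009
1.54 -0.007 -0.0005
1.48 -0.0071 -0.0
1.42 -0.0071 0.0003
1.36 -0.0071 0.0008
1.3 -0.007 0.0013
1.24 -0.0069 0.0016
1.18 -0.0068 0.002
1.12 -0.0066 0.0025
1.06 -0.0065 0.0029
1.0 -0.0063 0.0032
0.94 -0.0061 0.0036
0.88 -0.0059 0.004
0.82 -0.0057 0.0043
0.76 -0.0053 0.0046
0.7 -0.0051 0.005
0.64 -0.0048 0.0052
0.58 -0.0044 0.0055
0.52 -0.0041 0.0058
0.46 -0.0038 0.006
0.4 -0.0034 0.0063
0.34 -0.003 0.0064
0.3 -0.0018 0.0044
0.26 -0.0016 0.0044
0.22 -0.0014 0.0045
0.18 -0.0013 0.0046
0.14 -0.001 0.0046
0.1 -0.0009 0.0047
0.06 -0.0007 0.0046
0.02 -0.0005 0.0047
```

Call:
{"method": "drive_tool", "body": {"rows": [[0,0,0,-0.006,0,0,0],[0,0,0,-0.006,0,0,0],[0,0,0,-0.007,0,-0.001,0],[0,0,0,-0.007,0,-0.001,0],[0,0,0,-0.007,0,0,0],[0,0,0,-0.007,0,0,0],[0,0,0,-0.007,0,0,0],[0,0,0,-0.007,0,0,0]]}}

```text
time: 9.18
tool_pos: [0.5239, 0.1531, 0.1683]
tcp_rot: [2.051, 2.38, 0.001]
wrist_force: [1.4, 2.1, -0.4]
width: 0.004
grip_force: 1.0
```

```bash
python3 -c "
from h import *
where()"
```

```text
t 9.18 case xyz [ 0.0752 -0.      0.1683] yaw err deg -0.08 zaxis [ 0.  0. -1.] F [ 1.4  2.1 -0.4] w 0.0
```

Call:
{"method": "drive_tool", "body": {"rows": [[0,0,0,-0.0071,0,0.0008,0],[0,0,0,-0.007,0,0.0013,0],[0,0,0,-0.0069,0,0.0016,0],[0,0,0,-0.0068,0,0.002,0],[0,0,0,-0.0066,0,0.0025,0],[0,0,0,-0.0065,0,0.0029,0],[0,0,0,-0.0063,0,0.0032,0],[0,0,0,-0.0061,0,0.0036,0]]}}

```text
time: 9.85
tool_pos: [0.5316, 0.1002, 0.15]
tcp_rot: [-2.051, -2.38, 0.001]
wrist_force: [0.4, 0.4, 2.3]
width: -0.002
grip_force: 0.8
```

Call:
{"method": "drive_tool", "body": {"rows": [[0,0,0,-0.0059,0,0.004,0],[0,0,0,-0.0057,0,0.0043,0],[0,0,0,-0.0053,0,0.0046,0],[0,0,0,-0.0051,0,0.005,0],[0,0,0,-0.0048,0,0.0052,0],[0,0,0,-0.0044,0,0.0055,0],[0,0,0,-0.0041,0,0.0058,0],[0,0,0,-0.0038,0,0.006,0]]}}

```text
time: 10.52
tool_pos: [0.5373, 0.0618, 0.1093]
tcp_rot: [2.051, 2.38, -0.0]
wrist_force: [-0.3, -1.1, 1.3]
width: -0.001
grip_force: 0.6
```

Run:
```python
from h import *
where()
p=grab('side','side4.png')
im=p['color'][180:340,220:420,::-1]; cv2.imwrite('pics/s4c.png',cv2.resize(im,None,fx=3,fy=3))
```

```text
t 10.52 case xyz [-0.0171  0.0003  0.1093] yaw err deg -0.09 zaxis [-0. -0. -1.] F [-0.3 -1.1  1.3] w -0.0
```

View pics/s4c.png

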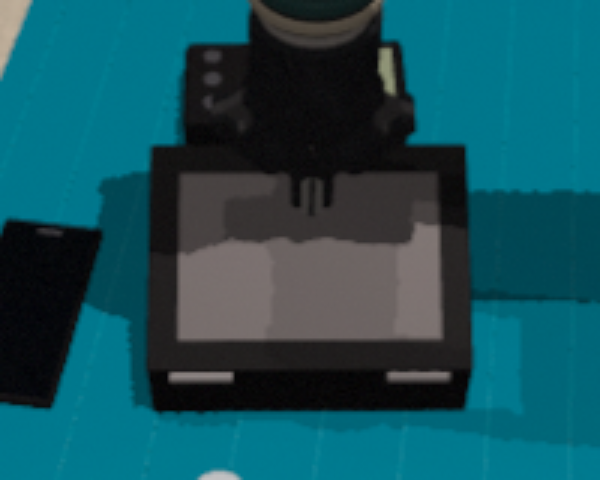

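The cover is following the fingertips at about 0.45 rad open, and the case bottom is still at crop (155–465, 408), so it hasn't moved. I'll finish slowly.

Call:
{"method": "drive_tool", "body": {"rows": [[0,0,0,-0.0034,0,0.006,0],[0,0,0,-0.003,0,0.006,0],[0,0,0,-0.0018,0,0.0044,0],[0,0,0,-0.0016,0,0.0044,0],[0,0,0,-0.0014,0,0.0045,0],[0,0,0,-0.0013,0,0.004,0],[0,0,0,-0.001,0,0.004,0],[0,0,0,-0.0009,0,0.003,0]]}}

```text
time: 11.23
tool_pos: [0.5393, 0.0481, 0.0731]
tcp_rot: [-2.051, -2.379, 0.0]
wrist_force: [-0.4, 1.2, 0.9]
width: -0.002
grip_force: 0.5
```

Call:
{"method": "drive_tool", "body": {"rows": [[0,0,0,-0.0005,0,0.003,0],[0,0,0,0,0,0.002,0],[0,0,0,0,0,0.002,0],[0,0,0,0,0,0.0015,0],[0,0,0,0,0,0.001,0],[0,0,0,0,0,0,0]]}}

```text
time: 11.73
tool_pos: [0.5396, 0.0476, 0.0641]
tcp_rot: [2.051, 2.379, 0.0]
wrist_force: [0.1, -0.1, 0.6]
width: -0.003
grip_force: 0.0
```

Call:
{"method": "drive_tool", "body": {"rows": [[0,0,0,0,0,0.0015,0],[0,0,0,0,0,0.0015,0],[0,0,0,0,0,0.001,0],[0,0,0,0,0,0.001,0],[0,0,0,0,0,0.0005,0],[0,0,0,0,0,0,0]]}}

```text
time: 12.23
tool_pos: [0.5396, 0.0476, 0.0586]
tcp_rot: [-2.051, -2.379, -0.0]
wrist_force: [0.0, -0.2, 0.6]
width: 0.0
grip_force: 0.3
```

Call:
{"method": "drive_tool", "body": {"rows": [[0,0,0,0,0,0.0005,0],[0,0,0,0,0,0.0005,0],[0,0,0,0,0,0,0]]}}

```text
time: 12.48
tool_pos: [0.5396, 0.0476, 0.0585]
tcp_rot: [-2.051, -2.379, 0.0]
wrist_force: [-1.6, 0.1, 6.6]
width: -0.001
grip_force: 3.2
```

Call:
{"method": "drive_tool", "body": {"rows": [[0,0,0,0,0,0.0005,0],[0,0,0,0,0,0.0005,0],[0,0,0,0,0,0,0]]}}

```text
time: 12.73
tool_pos: [0.5396, 0.0477, 0.0584]
tcp_rot: [-2.051, -2.379, 0.0]
wrist_force: [-5.3, -0.1, 11.2]
width: -0.001
grip_force: 6.3
```

Call:
{"method": "drive_tool", "body": {"rows": [[0,0,0,0,0,-0.004,0],[0,0,0,0,0,-0.02,0],[0,0,0,0,0,-0.035,0],[0,0,0,0,0,-0.035,0],[0,0,0,0,0,-0.035,0],[0,0,0,0,0,-0.035,0],[0,0,0,-0.035,0,0,0],[0,0,0,-0.035,0,0,0]]}}

```text
time: 13.4
tool_pos: [0.5521, -0.021, 0.2247]
tcp_rot: [2.043, 2.379, 0.007]
wrist_force: [0.4, -0.9, 0.7]
width: -0.001
grip_force: 0.0
```

Call:
{"method": "drive_tool", "body": {"rows": [[0,0,0,-0.035,0,0,0],[0,0,0,-0.035,0,0,0],[0,0,0,-0.035,0,0,0],[0,0,0,-0.035,0,0,0],[0,0,0,-0.035,0,0,0],[0,0,0,-0.02,0,0,0],[0,0,0,0,0,0,0],[0,0,0,0,0,0,0]]}}

```text
time: 14.07
tool_pos: [0.5783, -0.2154, 0.22]
tcp_rot: [-2.053, -2.376, -0.0]
wrist_force: [-0.2, 1.3, 0.4]
width: -0.0
grip_force: 0.0
```

Run:
```python
from h import *
where()
p=grab('side'); t=grab('top')
a=cv2.resize(p['color'][190:340,220:420,::-1],None,fx=2,fy=3); b=cv2.resize(t['color'][165:315,180:380,::-1],None,fx=2,fy=3)
cv2.imwrite('pics/fin.png',np.hstack([a,b]))
q=np.load('q.npy')
for n,c in(('side',p),('top',t)):
  for y in(-.105,.105):
    for th in(0,.03): print(n,y,th,np.round(proj(c,c2w(q,cov(th,.15,y,.008))),1))
```

```text
t 14.07 case xyz [-0.2973  0.0011  0.22  ] yaw err deg -0.22 zaxis [-0.001  0.001 -1.   ] F [-0.2  1.3  0.4] w -0.0
side -0.105 0 [273.  241.6]
side -0.105 0.03 [272.8 240.3]
side 0.105 0 [371.2 241.4]
side 0.105 0.03 [371.4 240.2]
top -0.105 0 [304.2 189.7]
top -0.105 0.03 [304.  189.1]
top 0.105 0 [316.5 295.9]
top 0.105 0.03 [316.4 295.7]
```

View pics/fin.png

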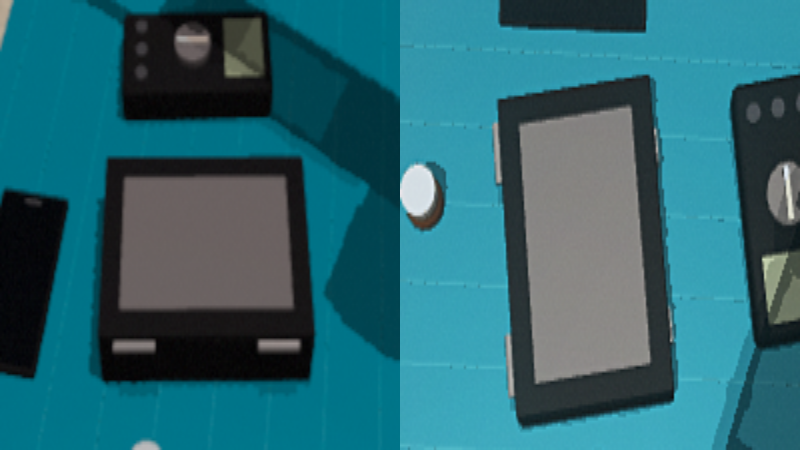

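The case is shut flat: the cover's free edge is at side row ~242, where 0 rad predicts 241.5. Nothing else has moved, and the hand is clear.

```bash
python3 -c "
from h import *
print(workorder.finish_job())"
```

```text
the job is handed in; nothing more can be done
None
```

The bit panel is down flat and the cover is pressed shut on the case, which stayed in place; nothing around it visibly moved, the hand is clear, and the job was handed in at about 14 s (no verdict was returned).

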